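Load the kiln rack in reverse order

ROBOT

A 6-joint arm with a two-finger parallel gripper is mounted at the origin on the work surface. World frame = base frame: x ahead of the robot, y to its left, z up, the work surface at z = 0. Lengths are in m, angles in rad, forces in N, time in s.
With the tool pointing down it reaches from about 0.3 to 0.85 m from the base axis. Payload 5.4 kg.
Tool frame: the origin (TCP) lies midway between the tips of the shut fingers; the grasp point (between the pads) lies 19 mm behind it; z points along the fingers, y is the direction in which the jaws open and shut (so a half turn about z gives the same grasp; the last joint's range is limited). The gripper opens to 85 mm and grips with 20 to 120 N. Pads are 22 mm wide; open, the fingers measure 114 mm over their backs; the gripper's body (76 mm by 85 mm) begins 54 mm behind the grasp point. The pads swing forward as they close: fully open they stand 13 mm farther back than shut.
Start: joints at [-1.381, 0.158, 1.597, -0, 1.386, -0.21], TCP at [0.224, -0.53, 0.231] pointing down, gripper open.
Joint ranges: [-2.91, 2.91], [-0.94, 2.29], [0.18, 2.7], [-1.29, 4.43], [0.17, 2.64], [-3, 3]. Speed limits (rad/s): [2.57, 2.57, 3.14, 3.14, 3.14, 3.14].

INTERFACE

Orientations are given as a unit quaternion [w, x, y, z].
In Python, from rig import monitor, eyes, robot gives the robot as it stands. The module is installed in compiled form; this text tells all that it offers.
- The arm moves only by the tool servo_tool, never from a script. Its argument "rows" is text: rows parted by semicolons, each of 5 numbers parted by spaces: the shift along the world's x, y, z in mm, then the turn about the world's z in rad, then the finger opening in mm, from 0 to 85.4. A call has 1 to 12 rows; each row shifts and turns the pose as measured when the row begins; what a row does not reach is not made up. A row lasts 1/10 s, in which the tool goes at most 50 mm and 8.59 degrees, less where a joint would pass 70% of its speed; a pose out of reach is approached as far as the arm can. A call is refused whole if a number of a shift passes 50 or a number of a turn 0.15, either way. A call with a gripper value outside its range is refused whole. The fingers move at their own pace and stop on an object; "grip_force" is the grip in N (left out, the last holds). Time passes only in rows, so rows that do not move let the fingers close. It gives the time, the measured TCP pose, the force and the opening at its end, in the units of the state.
- monitor.state(): the state, without advancing time (a new reading comes with each control period).
- eyes.capture(name): name is "scene" or "top" or "wrist"; returns the picture (420x560x3 uint8, blue, green, red); there is no depth.
- eyes.calibration(name): a dict with "fx", "fy", "cx", "cy" (pixels), "extrinsics" (4x4, takes a point from world to camera coordinates). Camera axes: x right, y down, z forward; pixel columns grow to the right and rows downward; lengths in m; the calibration is good to about 2 mm. The wrist camera is an equidistant fisheye: a pixel r from the principal point sees the ray r / f radians off the axis. A picture is of the moment at which its call begins: read the wrist's pose just before it. calibration takes no time and is no camera call; for the wrist camera it gives the pose at the moment of the call.
- robot.sign_off(): hands the job in, once; it reports no verdict.
Trained networks look in the newest picture that a camera, given by its name, has taken for a name from the list of things; names that differ only in an ending like _2 or _b are one class to them, and where a whole thing is asked for, a point or a joint stands for the part that bears it (a point fixed in the world has none). Each returns a list of dicts, best first, with "confidence" (0 to 1); they miss things now and then, are a little off and sometimes report something else, mostly with a low value. They report only what shows in the picture. A call takes as long as a camera call. They do not tell look-alikes from the thing itself.
- eyes.masks_of(camera, thing): "mask" (420x560 bool, what is visible of it) and "rect" ([left, top, width, height] in pixels, round what is visible of it).
The state is a dict: "time_s": time; "joint_positions": joint angles; "joint_velocities": joint speeds; "effort": joint torques, N m; "position": TCP position; "tcp_rot": TCP orientation; "ft_force": force on the tool from outside, world axes, zero at the start; "wrist_torque": the same for the moment, N m; "grip_width": opening from 0.0 (shut) to 1.0 (fully open).
Only numpy, scipy, OpenCV 4.12 (cv2) and the standard library are available. Lean on these libraries where they do the work, as an engineer would, in place of code of your own. Each camera call takes 0.05 s, during which the arm holds its last target. There are 200 camera calls.

TASK

Move the four white ceramic pieces from the wooden drying rack to the empty steel kiln rack in reverse order, because that rack is turned round on its way to the kiln: the piece now at the left end goes to the right end, the next one beside it, and so on. Stand each piece upright in the middle of its own plaster disc; they are fragile, so set them down rather than dropping them and knock none over. Leave the paint jar, the can and the plaster knife where they are.

Things in the scene. Friction and masses are not known exactly. Their poses are not given: they have to be found in the camera images.
- drying_rack: Rack full at the start: wooden board 90 (x) by 386 (y) mm, top 30 mm above the table, between dark end cheeks 50 mm high (outer faces y = +-205 mm). Four places at x = 0, y = 138, 46, -46, -138 mm, each with a cork disc. Origin: centre of underside, on the table; x across, y along the row (to the robot's left within 0.12 rad), z up. Fixed; nearer or farther of the two racks.
- kiln_rack: Rack empty at the start: dark steel board 90 by 386 mm, end cheeks 50 mm high (outer faces y = +-205 mm). Four fixed plaster discs, 72 mm across, tops 34 mm above the table, at x = 0, y = 138, 46, -46, -138 mm: places to fill. Origin: centre of underside, on the table; x across, y along the row (to the robot's left within 0.12 rad), z up. Fixed; nearer or farther of the two racks.
- vase: White unglazed bud vase, round, 90 mm tall: foot 36 mm across, straight belly 44 mm across from 18 to 56 mm up, neck 20 mm across at 80 mm, lip 30 mm across, dark mouth. Loose, 80-190 g. Origin: centre of underside, on its axis; turned up to 0.3 rad from the drying rack. Grip across the belly, about 42 mm up.
- rabbit: White unglazed rabbit, 84 mm tall: round body 42 mm across, straight to 42 mm up, ends at 54 mm; head 32 mm across centred at y = 21, z = 52 mm; ears slant back to y = -12 mm, tail to y = -32 mm. Faces its own +y. Loose, 80-190 g. Origin: centre of underside, on its axis; turned up to 0.3 rad from the drying rack. Grip the body along its x axis (42 mm), about 28 mm up.
- mug: White unglazed small mug, open, 58 mm tall, 54 mm across (foot 50 mm), wall 4 mm, loop handle reaching y = +47 mm in its own frame. Loose, 80-190 g. Origin: centre of underside, on its axis; turned up to 0.3 rad from the drying rack. Grip from outside along its x axis (54 mm), about 32 mm up.
- house: White unglazed model house: block 44 by 44 mm, walls 40 mm high, gabled roof with ridge along its x axis about 59 mm up, chimney 10 mm wide at x = 12, y = 11 mm, top 68 mm up. Loose, 80-190 g. Origin: centre of underside, on its axis; turned up to 0.3 rad from the drying rack. Grip across the gable faces along its x axis (44 mm), about 26 mm up.
- pad_vase: The cork disc under the vase at the start, fixed on the drying rack at one of its four places; it stays and marks where the vase came from. 72 mm across, 4 mm thick; origin: centre of underside, 30 mm above the table; axes as the rack's. All four look alike. The vase starts within 5 mm of its middle in x and y.
- pad_rabbit: The cork disc under the rabbit at the start, fixed on the drying rack at one of its four places; it stays and marks where the rabbit came from. 72 mm across, 4 mm thick; origin: centre of underside, 30 mm above the table; axes as the rack's. All four look alike. The rabbit starts within 5 mm of its middle in x and y.
- pad_mug: The cork disc under the mug at the start, fixed on the drying rack at one of its four places; it stays and marks where the mug came from. 72 mm across, 4 mm thick; origin: centre of underside, 30 mm above the table; axes as the rack's. All four look alike. The mug starts within 5 mm of its middle in x and y.
- pad_house: The cork disc under the house at the start, fixed on the drying rack at one of its four places; it stays and marks where the house came from. 72 mm across, 4 mm thick; origin: centre of underside, 30 mm above the table; axes as the rack's. All four look alike. The house starts within 5 mm of its middle in x and y.
- paint_jar: Bystander: round paint jar with a blue cap, 48 mm across, 65 mm tall, loose, to the right of the racks. Origin: centre of its underside.
- glue_can: Bystander: round can with a paper label, 60 mm across, 85 mm tall, loose, to the right of the racks. Origin: centre of its underside.
- plaster_knife: Bystander: plaster knife with a flat blade, 200 mm long, lying loose along x to the left of the racks. Origin: centre of its underside.
Not all that is in view belongs to the job. What is shaped like the house but orange or purple is not meant.

How it is judged:
By the outcome, as a careful person would: the job done as asked, in the order asked, and still so for the second after the job is handed in, with the robot touching nothing.
It also fails if it takes over 109 s, if anything falls off the work surface, if the arm or the gripper's body presses on something with over 40 N, if the wrist force passes 120 N, or if a joint passes its speed limit or range.

## Working session

There is one attempt and no reset: what is moved stays moved. The work goes in short steps, Python scripts to look and compute and a tool call to move; the robot and the scene stay as the last step left them, time stands still between calls to the robot, and variables do not carry over. Pictures are saved under pics/ and viewed, about 12 in all and at most 16, crops included, and the job is handed in when it is done.

Besides the shell and the picture viewer there is one more tool, called after "Request:" as a command line: name --argument value ..., lists and objects as JSON in quotes. servo_tool: Moves the arm, as the interface text tells. Its arguments: {"type":"object","properties":{"rows":{"type":"string"},"grip_force":{"type":"number"}},"required":["rows"]}

```bash
mkdir -p pics
python3 - <<'E'
from rig import monitor, eyes, robot
import cv2, numpy as np
s=monitor.state(); print(s)
for n in ("top","scene"):
    im=eyes.capture(n); cv2.imwrite(f"pics/{n}0.png",im)
    c=eyes.calibration(n); print(n,{k:np.round(v,4).tolist() if k=="extrinsics" else v for k,v in c.items()})
    for t in ("vase","rabbit","mug","house","drying_rack","kiln_rack","pad_vase","paint_jar","glue_can","plaster_knife"):
        for d in eyes.masks_of(n,t)[:3]:
            ys,xs=np.nonzero(d["mask"]); print(n,t,round(d["confidence"],2),d["rect"],xs.mean().round(1),ys.mean().round(1))
E
```

```text
{'time_s': 0.0, 'joint_positions': array([-1.38107463e+00,  1.59043680e-01,  1.59824252e+00,  3.09566545e-06,
        1.38619885e+00, -2.10083451e-01]), 'joint_velocities': array([-6.27802394e-04, -1.61005926e-03,  2.19564616e-04, -9.51627566e-04,
        4.99778616e-05, -7.21030924e-04]), 'effort': array([ 4.32714387e-04, -3.96003306e+01, -3.31427085e+01, -2.42972246e-04,
        8.45544302e-03, -3.20896027e-05]), 'position': array([ 0.22368628, -0.52905258,  0.23031477]), 'tcp_rot': array([-9.46131536e-04,  9.80085547e-01,  1.98573476e-01,  1.11541270e-05]), 'ft_force': array([ 0.30360244, -0.29068806,  0.69855569]), 'wrist_torque': array([-0.04849014,  0.04968191,  0.0020287 ]), 'grip_width': 0.9987043540456959}
top {'fx': 483.8126558611602, 'fy': 483.8126558611602, 'cx': 284.7523831248252, 'cy': 217.23436959267494, 'extrinsics': [[-0.0294, -0.9995, 0.0145, 0.0166], [-0.9973, 0.0283, -0.0685, 0.5836], [0.068, -0.0165, -0.9975, 1.1809], [0.0, 0.0, 0.0, 1.0]]}
top vase 0.81 [323.3, 190.4, 24.9, 21.7] 333.9 199.5
top vase 0.28 [190.0, 180.6, 169.6, 41.2] 278.1 201.0
top rabbit 0.82 [
[... 1032 characters left out ...]
e rabbit 0.53 [141.3, 150.1, 19.3, 26.0] 151.5 163.7
scene mug 0.57 [316.0, 248.9, 33.6, 31.5] 328.6 264.2
scene house 0.86 [173.4, 179.1, 22.3, 29.5] 185.2 195.7
scene house 0.73 [247.0, 208.7, 25.2, 28.6] 260.4 222.9
scene house 0.63 [217.1, 253.2, 22.8, 29.6] 229.1 267.3
scene drying_rack 0.77 [202.6, 191.8, 153.7, 113.1] 280.7 250.8
scene kiln_rack 0.72 [227.7, 144.4, 144.1, 96.0] 299.0 190.4
scene kiln_rack 0.58 [140.2, 152.5, 22.3, 25.8] 151.8 164.7
scene pad_vase 0.5 [219.2, 204.9, 27.7, 22.7] 232.1 217.2
scene paint_jar 0.58 [140.1, 150.6, 23.5, 28.5] 151.7 164.4
scene glue_can 0.81 [182.0, 110.1, 25.0, 34.5] 195.9 126.8
scene plaster_knife 0.76 [416.4, 256.2, 51.4, 74.0] 440.8 299.2
```

Run:
```python
import cv2
a=cv2.imread("pics/top0.png")[120:310,90:480]; cv2.imwrite("pics/top0c.png",cv2.resize(a,None,fx=2,fy=2,interpolation=3))
a=cv2.imread("pics/scene0.png")[100:340,130:480]; cv2.imwrite("pics/scene0c.png",cv2.resize(a,None,fx=2,fy=2,interpolation=3))
```

```text
(no output)
```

View pics/top0c.png

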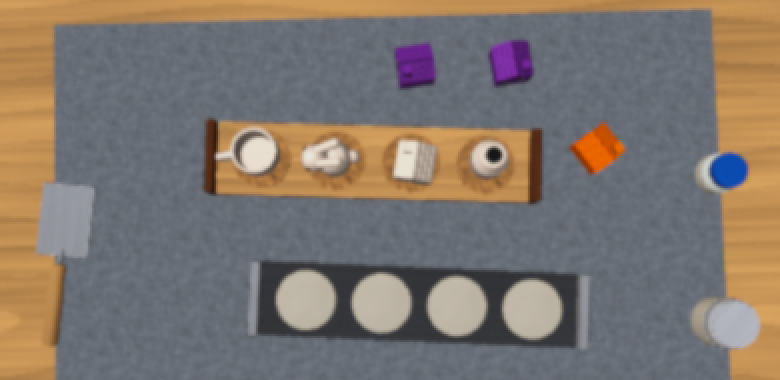

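View pics/scene0c.png

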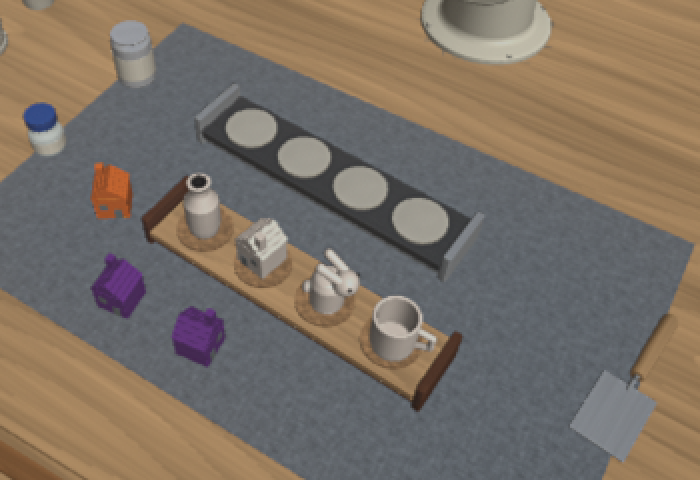

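The top view shows, left (robot's left, +y) to right, crop pixels: mug (253,152), rabbit (330,157), house (413,161), vase (489,157). The kiln rack is nearer the robot, with discs at (306,300), (381,303), (457,306) and (532,309). The only look-alikes are of the house: purple at (415,65) and (511,62), orange at (598,148). The real house is the white one on the rack, at full-image (297,201). Targets, left to right: vase, house, rabbit, mug.

```bash
cat > h.py <<'E'
import numpy as np, cv2
from rig import monitor, eyes
def proj(c,P):
    P=np.atleast_2d(P); p=P@c["extrinsics"][:3,:3].T+c["extrinsics"][:3,3]
    return p[:,:2]/p[:,2:]*[c["fx"],c["fy"]]+[c["cx"],c["cy"]]
def plane(c,uv,z,fish=False):
    d=(np.asarray(uv,float)-[c["cx"],c["cy"]])/[c["fx"],c["fy"]]
    if fish:
        r=np.hypot(*d); v=np.append(np.sin(r)*d/max(r,1e-9),np.cos(r))
    else: v=np.append(d,1)
    E=np.asarray(c["extrinsics"]); R=E[:3,:3]; o=-R.T@E[:3,3]; v=R.T@v
    return (o+v*(z-o[2])/v[2])[:2]
def line(pts):  # pts ordered y=138,46,-46,-138: centre and yaw
    pts=np.array(pts); c=pts.mean(0); l=np.array([.138,.046,-.046,-.138])
    d=(l[:,None]*(pts-c)).sum(0); return c,np.arctan2(-d[0],d[1]),np.linalg.norm(d)/(l**2).sum(), pts
E
python3 - <<'E'
from h import *
c=eyes.calibration("top"); im=cv2.imread("pics/top0.png")
# discs on kiln
k=[d for d in eyes.masks_of("top","kiln_rack")] if 0 else None
g=cv2.cvtColor(im,cv2.COLOR_BGR2GRAY); m=np.zeros_like(g); m[256:290,224:372]=(g[256:290,224:372]>125)
n,l,st,ce=cv2.connectedComponentsWithStats(m)
pts=[plane(c,p,.034) for a,p in sorted(zip(st[1:,4],ce[1:].tolist()),key=lambda t:t[1][0]) if a>300]
print(st[1:,4]); print([np.round(x,4) for x in line(pts)])
# drying rack: wooden board incl cheeks ; min-area quad from saturation
hsv=cv2.cvtColor(im,cv2.COLOR_BGR2HSV); m=np.zeros_like(g); roi=(slice(174,228),slice(185,368)); m[roi]=((hsv[...,1]>90)[roi])
m=cv2.morphologyEx(m,cv2.MORPH_CLOSE,np.ones((9,9)))
cs=max(cv2.findContours(m,0,2)[0],key=cv2.contourArea); r=cv2.minAreaRect(cs); print(r); print([np.round(plane(c,p,.04),4) for p in cv2.boxPoints(r)], np.round(plane(c,r[0],.035),4))
for t,u in dict(mug=(216.2,196.1),rabbit=(253.8,198.7),house=(297,201.2),vase=(333.9,199.5)).items(): print(t,[np.round(plane(c,u,z),3) for z in(.034,.064,.094)])
for t in ["house_orange"]: print([np.round(plane(c,u,.03),3) for u in((344.8,151.1),(387.9,194.6))])
E
```

```text
[689 690 691 695]
[array([ 0.4487, -0.0311]), np.float64(-0.0701), np.float64(0.9996), array([[ 0.4582,  0.1066],
       [ 0.452 ,  0.0147],
       [ 0.4455, -0.0769],
       [ 0.4389, -0.1687]])]
((276.19952392578125, 200.58265686035156), (168.0166473388672, 36.52326965332031), 1.6523045301437378)
[array([0.5909, 0.2264]), array([0.6803, 0.2224]), array([ 0.6571, -0.1888]), array([ 0.5674, -0.1827])] [0.6244 0.0198]
mug [array([0.64 , 0.167]), array([0.636, 0.163]), array([0.633, 0.159])]
rabbit [array([0.631, 0.075]), array([0.627, 0.073]), array([0.624, 0.072])]
house [array([ 0.622, -0.031]), array([ 0.618, -0.03 ]), array([ 0.615, -0.029])]
vase [array([ 0.623, -0.122]), array([ 0.62 , -0.119]), array([ 0.617, -0.115])]
[array([ 0.744, -0.154]), array([ 0.632, -0.257])]
```

Request:
servo_tool --rows "36 50 0 0.1 85;36 50 0 0.1 85;36 50 0 0.1 85;36 50 0 0.1 85;36 50 0 0.1 85;36 50 0 0.1 85;36 50 0 0.1 85;36 50 0 0.1 85;36 50 0 0.1 85;36 50 0 0.1 85;36 50 0 0.1 85;0 0 0 0 85" --grip_force 40

```text
time_s: 2.3
position: [0.5465, -0.0754, 0.2328]
tcp_rot: [0.004, 0.718, 0.696, 0.003]
ft_force: [-0.3, -0.6, 0.9]
grip_width: 0.994
```

Request:
servo_tool --rows "35 40 0 -0.03 85;30 40 0 0 85;20 20 0 0 85;0 0 0 0 85"

```text
time_s: 2.7
position: [0.6282, 0.0214, 0.2322]
tcp_rot: [0.004, 0.729, 0.685, 0.002]
ft_force: [-0.3, -0.3, 0.1]
grip_width: 0.991
```

Run:
```python
from h import *
print(monitor.state()["position"],monitor.state()["joint_positions"])
c=eyes.calibration("wrist"); print(c)
im=eyes.capture("wrist"); cv2.imwrite("pics/w1.png",im)
for t in ("vase","rabbit","mug","house","drying_rack","pad_vase"):
    for d in eyes.masks_of("wrist",t)[:4]:
        ys,xs=np.nonzero(d["mask"]); u=[xs.mean(),ys.mean()]
        print(t,round(d["confidence"],2),d["rect"],np.round(u),*[np.round(plane(c,u,z,True),3) for z in(.034,.064)])
```

```text
[0.62819399 0.02136901 0.23222209] [-0.15670333  0.28866966  1.44279897 -0.00250839  1.40162707 -0.09348691]
{'fx': 325.19226210127806, 'fy': 325.19226210127806, 'cx': 283.71416860910347, 'cy': 210.08683525781834, 'extrinsics': array([[ 0.99801796, -0.06235156,  0.0085108 , -0.62958617],
       [-0.06186986, -0.94747762,  0.31378061,  0.01730425],
       [-0.01150091, -0.31368525, -0.94945737,  0.39509036],
       [ 0.        ,  0.        ,  0.        ,  1.        ]])}
vase 0.96 [265.4, 280.5, 36.7, 72.7] [284. 315.] [ 0.621 -0.153] [ 0.622 -0.131]
vase 0.23 [247.7, 114.4, 70.0, 60.5] [283. 145.] [0.634 0.06 ] [0.634 0.064]
rabbit 0.6 [256.7, 106.1, 47.1, 67.3] [279. 137.] [0.63  0.069] [0.63  0.072]
mug 0.9 [254.1, 0.0, 60.2, 77.9] [283.  42.] [0.64  0.169] [0.64  0.163]
house 0.87 [280.1, 345.8, 38.8, 23.5] [297. 356.] [ 0.635 -0.229] [ 0.635 -0.2  ]
house 0.79 [356.3, 288.4, 26.0, 46.8] [368. 309.] [ 0.731 -0.155] [ 0.723 -0.133]
house 0.75 [250.8, 211.0, 52.3, 50.5] [279. 236.] [ 0.622 -0.042] [ 0.623 -0.029]
house 0.73 [362.9, 199.5, 44.8, 48.6] [384. 222.] [ 0.745 -0.034] [ 0.736 -0.022]
drying_rack 0.88 [236.5, 0.0, 89.4, 340.1] [280. 157.] [0.63  0.048] [0.63  0.053]
pad_vase 0.75 [254.1, 266.3, 56.8, 47.0] [281. 284.] [ 0.621 -0.106] [ 0.622 -0.087]
```

View pics/w1.png

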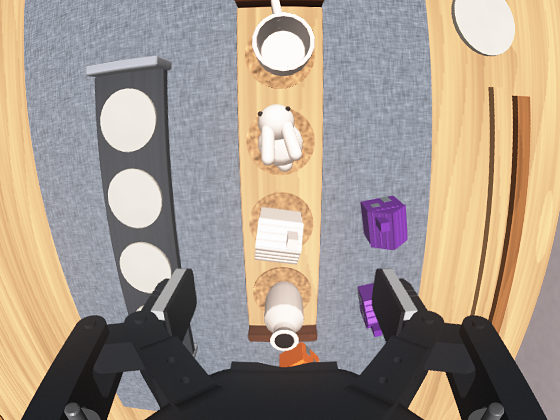

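The wrist view shows the mug (283,45), rabbit (279,137), house (279,236, white) and vase (284,310). The purple houses at (384,222) and (368,309) and the orange one at (297,356) are off the rack, so they are not the target. Next I fit simple solid models to the silhouettes for x, y and yaw.

```bash
cat >> h.py <<'E'
from scipy.optimize import minimize
def fproj(c,P):
    p=P@c["extrinsics"][:3,:3].T+c["extrinsics"][:3,3]; r=np.hypot(p[:,0],p[:,1]); th=np.arctan2(r,p[:,2])
    return p[:,:2]/r[:,None]*th[:,None]*[c["fx"],c["fy"]]+[c["cx"],c["cy"]]
a=np.linspace(0,2*np.pi,48,endpoint=False); C=np.c_[np.cos(a),np.sin(a),0*a]
def ring(r,z,y=0): return C*r+[0,y,z]
def sph(r,y,z): return np.vstack([C[:,[i,j,k]]*r for i,j,k in((0,1,2),(0,2,1),(2,0,1))])+[0,y,z]
M={"vase":np.vstack([ring(18,0),ring(22,18),ring(22,56),ring(10,80),ring(15,90)]),
"rabbit":np.vstack([ring(21,0),ring(21,42),ring(12,54),sph(16,21,52),sph(4,-28,16),[[x,y,z] for x in(-12,12) for y,z in((-12,82),(-8,84))]]),
"mug":np.vstack([ring(25,0),ring(27,5),ring(27,58),[[x,47,z] for x in(-4,4) for z in(18,40)]]),
"house":np.array([[x,y,z] for x in(-22,22) for y in(-22,22) for z in(0,40)]+[[x,0,59] for x in(-22,22)]+[[12+i,11+j,68] for i in(-5,5) for j in(-5,5)],float)}
def hull(pts):
    m=np.zeros((420,560),np.uint8); cv2.fillConvexPoly(m,cv2.convexHull((pts*16).astype(np.int32)),1,shift=4); return m>0
def fit(cam,c,mask,t,x0,z0=.034):
    ys,xs=np.nonzero(mask); H=hull(np.c_[xs,ys].astype(float)); pr=fproj if cam=="wrist" else proj
    def f(p):
        w=p[2]; R=np.array([[np.cos(w),-np.sin(w),0],[np.sin(w),np.cos(w),0],[0,0,1]])
        h=hull(pr(c,(M[t]@R.T)/1000+[p[0],p[1],z0])); return 1-(h&H).sum()/(h|H).sum()
    b=min((minimize(f,[x0[0],x0[1],w],method="Nelder-Mead",options=dict(initial_simplex=np.array([[x0[0]+i,x0[1]+j,w+k] for i,j,k in((-.008,-.006,-.1),(.008,0,-.1),(0,.008,-.1),(0,0,.15))]),maxiter=150)) for w in(-.2,.05)),key=lambda r:r.fun)
    return np.round(b.x,4),round(1-b.fun,3)
E
python3 - <<'E'
from h import *
X=dict(mug=(.636,.160),rabbit=(.63,.066),house=(.621,-.026),vase=(.616,-.118))
for cam in("wrist","top","scene"):
    c=eyes.calibration(cam)
    eyes.capture(cam)
    for t in X:
        best=None
        for d in eyes.masks_of(cam,t):
            r=fit(cam,c,d["mask"],t,X[t])
            if best is None or r[1]>best[1]: best=r
        print(cam,t,*(best or ["none"]))
E
```

```text
wrist mug [0.6394 0.1589 0.0378] 0.944
wrist rabbit [0.6307 0.0665 0.1003] 0.946
wrist house [ 0.6221 -0.0322 -0.1931] 0.987
wrist vase [ 0.6231 -0.1185 -0.0671] 0.945
top mug [0.6355 0.1586 0.1233] 0.839
top rabbit [0.625  0.0665 0.0153] 0.753
top house [ 0.6065 -0.0178 -0.0288] 0.391
top vase [ 0.6181 -0.1169  0.1212] 0.95
scene mug [ 0.6333  0.157  -0.0176] 0.911
scene rabbit [0.6273 0.0652 0.0629] 0.913
scene house [ 0.6194 -0.0347 -0.1704] 0.903
scene vase none
```

Request:
servo_tool --rows "3 45 -15 0.05 85;3 45 -15 0 85;2 45 -20 0 85;0 3 -20 0 85;0 0 -10 0 85;0 0 0 0 85"

```text
time_s: 4.4
position: [0.6359, 0.1611, 0.1515]
tcp_rot: [0.006, 0.713, 0.701, 0.003]
ft_force: [-0.3, 0.1, -0.9]
grip_width: 1.001
```

```bash
cat >> h.py <<'E'
def look(t,x0,z0=.034,save=None):
    c=eyes.calibration("wrist"); im=eyes.capture("wrist")
    if save: cv2.imwrite(save,im)
    R=[fit("wrist",c,d["mask"],t,x0,z0) for d in eyes.masks_of("wrist",t)[:3]]
    p=monitor.state(); q=p["tcp_rot"]; print("tcp",np.round(p["position"],4),"jawyaw",round(2*np.arctan2(q[2],q[1])-np.pi/2,3),"t",p["time_s"])
    print(t,max(R,key=lambda r:r[1]) if R else None)
E
python3 -c "
from h import *
look('mug',(.637,.159),save='pics/w2.png')"
```

```text
tcp [0.6371 0.1603 0.1535] jawyaw -0.017 t 4.5
mug (array([0.6392, 0.1587, 0.1624]), np.float64(0.949))
```

View pics/w2.png

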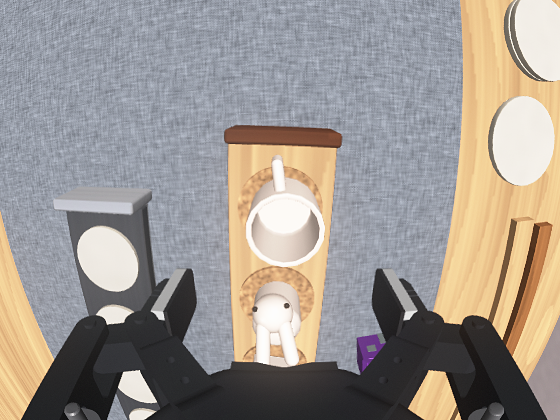

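The mug is at (285,220) with its handle pointing up to (278,165), turned about +0.16. The fingers straddle it. Descending now.

Request:
servo_tool --rows "1 -1 -30 0.08 85;0 0 -30 0.07 85;0 0 -30 0 85;0 0 -18 0 85;0 0 0 0 85"

```text
time_s: 5.0
position: [0.6455, 0.1539, 0.0527]
tcp_rot: [0.013, 0.659, 0.752, 0.011]
ft_force: [0.2, 0.7, 0.0]
grip_width: 0.994
```

Request:
servo_tool --rows "0 0 0 0 85"

```text
time_s: 5.1
position: [0.6467, 0.1531, 0.0543]
tcp_rot: [0.014, 0.659, 0.752, 0.011]
ft_force: [1.5, 0.4, 0.4]
grip_width: 0.992
```

```bash
python3 -c "
from rig import monitor
for i in range(3):
  s=monitor.state(); print(s['position'],s['tcp_rot'],s['ft_force'])"
```

```text
[0.64669649 0.15309651 0.0542976 ] [0.01376975 0.65934301 0.75163309 0.01117552] [1.49775164 0.40609732 0.39466637]
[0.64669649 0.15309651 0.0542976 ] [0.01376975 0.65934301 0.75163309 0.01117552] [1.49775164 0.40609732 0.39466637]
[0.64669649 0.15309651 0.0542976 ] [0.01376975 0.65934301 0.75163309 0.01117552] [1.49775164 0.40609732 0.39466637]
```

Request:
servo_tool --rows "-9 6 -10 0 85;0 0 -4 0 85"

```text
time_s: 5.3
position: [0.6399, 0.1589, 0.0437]
tcp_rot: [0.016, 0.66, 0.751, 0.013]
ft_force: [0.5, -0.1, -0.9]
grip_width: 0.999
```

```bash
python3 -c "
from h import *
look('mug',(.637,.159),save='pics/w3.png')
s=monitor.state(); print(s['tcp_rot'],s['ft_force'],s['joint_velocities'])"
```

```text
tcp [0.641  0.1584 0.0441] jawyaw 0.129 t 5.4
mug (array([0.6394, 0.1588, 0.1161]), np.float64(0.898))
[0.01671016 0.65986559 0.75107048 0.01383115] [ 0.69178046 -0.80106227  0.68177036] [-0.00381804  0.00172414 -0.0125161   0.00203638  0.00469772 -0.00261322]
```

View pics/w3.png

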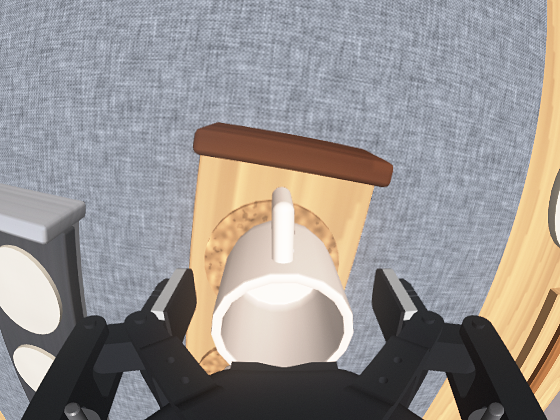

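The mug is centred between the pads. Closing.

Request:
servo_tool --rows "-2 0 -2 0 40;0 0 0 0 40;0 0 0 0 40;0 0 0 0 40;0 0 0 0 40;0 0 0 0 40" --grip_force 40

```text
time_s: 6.0
position: [0.64, 0.1586, 0.0439]
tcp_rot: [0.018, 0.66, 0.751, 0.015]
ft_force: [-0.5, -1.5, 0.2]
grip_width: 0.617
```

Request:
servo_tool --rows "0 0 20 0 40;0 0 35 0 40;0 0 35 0 40;0 0 35 0 40"

```text
time_s: 6.4
position: [0.6332, 0.158, 0.1632]
tcp_rot: [0.011, 0.66, 0.751, 0.008]
ft_force: [0.6, 0.8, -0.3]
grip_width: 0.614
```

Gripped (52.7 mm) and lifted; the tilt picked up on the way down goes away on the way up. Carrying the mug to the right end of the kiln rack.

Request:
servo_tool --rows "-24 -40 0 -0.03 40;-24 -40 0 -0.03 40;-24 -40 0 -0.03 40;-24 -40 0 -0.03 40;-24 -40 0 -0.03 40;-24 -40 0 -0.03 40;-24 -40 0 0 40;-24 -40 0 0 40;0 0 0 0 40"

```text
time_s: 7.3
position: [0.4381, -0.1713, 0.1724]
tcp_rot: [0.021, 0.726, 0.687, 0.013]
ft_force: [0.2, 0.0, -1.0]
grip_width: 0.614
```

Request:
servo_tool --rows "0 1 -20 0 40;0 1 -30 0 40;0 1 -30 0 40;0 0 -20 0 40;0 0 -5 0 40"

```text
time_s: 7.8
position: [0.4392, -0.1696, 0.0665]
tcp_rot: [0.025, 0.727, 0.686, 0.014]
ft_force: [0.0, 0.0, -2.0]
grip_width: 0.612
```

```bash
python3 -c "
from h import *
look('mug',(.439,-.17),z0=.056,save='pics/w4.png')"
```

```text
tcp [ 0.4401 -0.1703  0.0681] jawyaw -0.059 t 7.9
mug (array([ 0.4397, -0.169 , -0.0193]), np.float64(0.899))
```

View pics/w4.png

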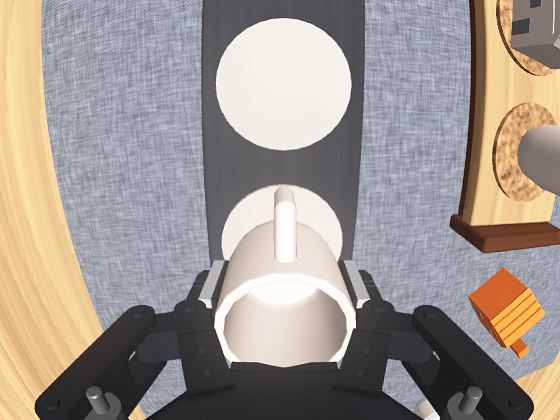

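The mug is above its disc (disc centre column 282, mug 285). Lowering slowly.

Request:
servo_tool --rows "0 1 -10 0 40;0 0 -9 0 40;0 0 -2 0 40;0 0 -2 0 40"

```text
time_s: 8.3
position: [0.4431, -0.1708, 0.0472]
tcp_rot: [0.029, 0.727, 0.686, 0.015]
ft_force: [-0.3, 0.1, -0.1]
grip_width: 0.611
```

Request:
servo_tool --rows "-4 1 -2 0 40;-1 1 -2 0 40;0 0 -2 0 40"

```text
time_s: 8.6
position: [0.4387, -0.1697, 0.044]
tcp_rot: [0.03, 0.727, 0.686, 0.015]
ft_force: [-9.0, 7.5, 28.8]
grip_width: 0.615
```

Request:
servo_tool --rows "0 0 0 0 85;0 0 0 0 85;0 0 0 0 85;0 0 0 0 85;0 0 10 0 85;0 0 35 0 85;0 0 35 0 85;0 0 35 0 85"

```text
time_s: 9.4
position: [0.4345, -0.167, 0.1595]
tcp_rot: [0.025, 0.727, 0.686, 0.014]
ft_force: [0.3, -1.2, -0.3]
grip_width: 0.99
```

```bash
python3 -c "
from h import *
look('mug',(.439,-.17),save='pics/w5.png')
s=monitor.state(); print(s['tcp_rot'],s['grip_width'])
c=eyes.calibration('wrist')
im=cv2.imread('pics/w5.png'); 
E=c['extrinsics']
k=[(.4582,.1066),(.452,.0147),(.4455,-.0769),(.4389,-.1687)]
print(np.round(fproj(c,np.array([(*p,.034) for p in k]))))
"
```

```text
tcp [ 0.4383 -0.1696  0.1643] jawyaw -0.058 t 9.5
mug (array([ 0.4404, -0.1692, -0.052 ]), np.float64(0.971))
[0.0307694  0.72683491 0.68596326 0.01478743] 0.9917193260799291
[[ 277. -101.]
 [ 275.  -17.]
 [ 273.   88.]
 [ 272.  195.]]
```

View pics/w5.png

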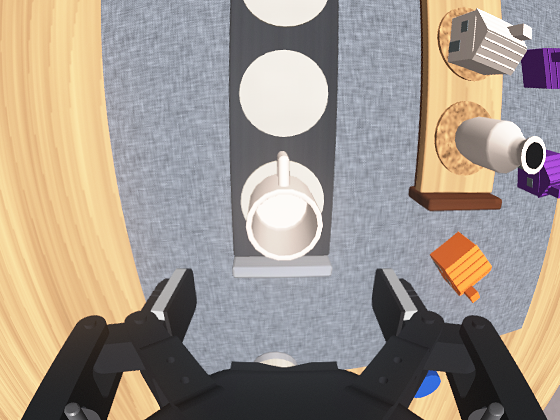

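The mug stands upright on the rightmost disc (rim centre (285,225), image column 283 for the disc row), and the fit agrees to 2 mm. On to the rabbit.

Request:
servo_tool --rows "31 38 2 0.03 85;31 38 0 0.03 85;31 38 0 0.03 85;31 38 0 0.03 85;31 38 0 0.03 85;31 38 0 0 85;0 0 0 0 85"

```text
time_s: 10.2
position: [0.6282, 0.064, 0.1677]
tcp_rot: [0.032, 0.674, 0.738, 0.017]
ft_force: [-1.6, -0.5, 0.7]
grip_width: 0.998
```

```bash
python3 -c "
from h import *
look('rabbit',(.629,.0665),save='pics/w6.png')
s=monitor.state(); print(s['tcp_rot'],s['grip_width'])"
```

```text
tcp [0.6262 0.0604 0.1678] jawyaw 0.088 t 10.3
rabbit (array([0.6306, 0.0673, 0.1149]), np.float64(0.933))
[0.03216094 0.67483195 0.73709372 0.0161357 ] 0.9969178105195492
```

The tool tilt creeps outward with every row, to about 0.07 rad so far. The grasp is symmetric, so a half turn of the tool flips this tilt and lets the later creep cancel it. Doing that now.

Request:
servo_tool --rows "0 0 2 -0.15 85;0 0 0 -0.15 85;0 0 0 -0.15 85;0 0 0 -0.15 85;0 0 0 -0.15 85;0 0 0 -0.15 85;0 0 0 -0.15 85;0 0 0 -0.15 85;0 0 0 -0.15 85;0 0 0 -0.15 85;0 0 0 -0.15 85;0 0 0 0 85"

```text
time_s: 11.5
position: [0.615, 0.0418, 0.1701]
tcp_rot: [0.033, 0.999, -0.001, -0.017]
ft_force: [0.2, 0.3, -0.4]
grip_width: 0.997
```

```bash
cat >> h.py <<'E'
def st():
    from scipy.spatial.transform import Rotation as Ro
    s=monitor.state(); q=s["tcp_rot"]; R=Ro.from_quat([*q[1:],q[0]]).as_matrix()
    print("t",s["time_s"],"tcp",np.round(s["position"],4),"tilt",np.round(R[:2,2],3),"yaw",np.round(np.arctan2(R[1,1],R[0,1]),3),"j",np.round(s["joint_positions"],2),"f",np.round(s["ft_force"],1),"g",round(s["grip_width"]*85.4,1))
E
python3 -c "
from h import *
st()"
```

```text
t 11.5 tcp [0.615  0.0418 0.1701] tilt [-0.033 -0.065] yaw -1.572 j [-0.09  0.34  1.5  -0.07  1.32  1.5 ] f [ 0.2  0.3 -0.4] g 85.2
```

Request:
servo_tool --rows "2 3 0 -0.15 85;2 3 0 -0.15 85;2 3 0 -0.15 85;2 4 0 -0.15 85;2 4 0 -0.15 85;2 4 0 -0.15 85;2 4 0 -0.15 85;2 4 0 -0.15 85;2 4 0 -0.15 85;0 2 0 -0.05 85;0 0 0 0 85"

```text
time_s: 12.6
position: [0.6269, 0.066, 0.1709]
tcp_rot: [0.014, 0.763, -0.645, -0.035]
ft_force: [-0.3, -0.2, 0.7]
grip_width: 0.999
```

```bash
python3 -c "
from h import *
st(); look('rabbit',(.629,.0665),save='pics/w7.png'); st()"
```

```text
t 12.6 tcp [0.6269 0.066  0.1709] tilt [-0.072  0.024] yaw -2.972 j [-0.09  0.4   1.43  0.02  1.39  2.87] f [-0.3 -0.2  0.7] g 85.4
tcp [0.627 0.066 0.171] jawyaw -2.973 t 12.7
rabbit (array([0.6308, 0.0673, 0.1255]), np.float64(0.931))
t 12.7 tcp [0.627 0.066 0.171] tilt [-0.072  0.023] yaw -2.972 j [-0.09  0.4   1.43  0.02  1.39  2.87] f [-0.1 -0.1  0.5] g 85.6
```

Request:
servo_tool --rows "1 0 -25 -0.04 85;0 0 -25 0 85;0 0 -25 0 85;0 0 -20 0 85;0 0 -5 0 85;0 0 0 0 85"

```text
time_s: 13.3
position: [0.628, 0.0635, 0.0702]
tcp_rot: [0.013, 0.754, -0.656, -0.033]
ft_force: [0.3, -0.0, 0.6]
grip_width: 0.993
```

```bash
python3 -c "
from h import *
st(); look('rabbit',(.629,.0665),save='pics/w8.png'); st()"
```

```text
t 13.3 tcp [0.628  0.0635 0.0702] tilt [-0.067  0.025] yaw -3.001 j [-0.1   0.51  1.49  0.02  1.21  2.9 ] f [ 0.3 -0.   0.6] g 84.8
tcp [0.6289 0.0636 0.0714] jawyaw -3.003 t 13.4
rabbit (array([ 0.6303,  0.0684, -0.0263]), np.float64(0.92))
t 13.4 tcp [0.6289 0.0636 0.0714] tilt [-0.065  0.025] yaw -3.002 j [-0.1   0.51  1.49  0.02  1.21  2.9 ] f [ 0.4 -0.  -0.4] g 85.0
```

View pics/w8.png

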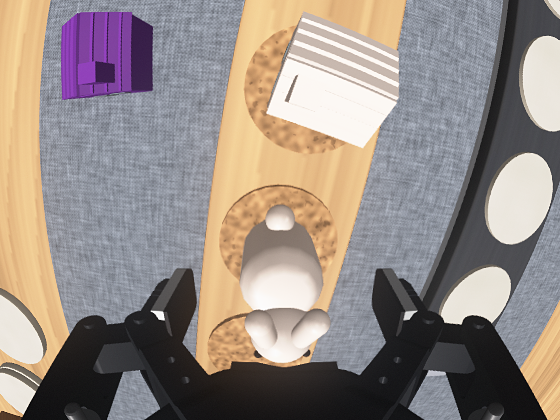

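The rabbit is centred between the fingers (body (283,262), tail (280,217)); the white house at (335,75) is clear. I'll lower to TCP z ≈ 0.05, so the palm clears the ears, and close.

Request:
servo_tool --rows "0 4 -12 0 85;-1 1 -10 0 85;0 0 -1 0 85"

```text
time_s: 13.7
position: [0.6301, 0.0688, 0.0501]
tcp_rot: [0.01, 0.754, -0.656, -0.03]
ft_force: [-1.6, -0.2, -0.4]
grip_width: 0.994
```

```bash
python3 -c "
from h import *
st()"
```

```text
t 13.7 tcp [0.6301 0.0688 0.0501] tilt [-0.059  0.024] yaw -3.001 j [-0.09  0.54  1.5   0.02  1.17  2.9 ] f [-1.6 -0.2 -0.4] g 84.9
```

Request:
servo_tool --rows "-2 -1 0 0 30;0 0 0 0 30;0 0 0 0 30;0 0 0 0 30;0 0 0 0 30;0 0 0 0 30;0 0 0 0 30" --grip_force 35

```text
time_s: 14.4
position: [0.6283, 0.0678, 0.0506]
tcp_rot: [0.01, 0.755, -0.655, -0.03]
ft_force: [0.4, 0.3, -0.1]
grip_width: 0.473
```

```bash
python3 -c "
from h import *
st()"
```

```text
t 14.4 tcp [0.6283 0.0678 0.0506] tilt [-0.058  0.024] yaw -3.0 j [-0.09  0.53  1.51  0.02  1.17  2.9 ] f [ 0.4  0.3 -0.1] g 40.4
```

Request:
servo_tool --rows "0 0 20 0 30;0 0 35 0 30;0 0 35 0 30;0 0 30 0 30;-36 -29 0 0 30;-36 -29 0 -0.05 30;-36 -29 0 -0.05 30;-36 -29 0 -0.05 30;-36 -29 0 -0.03 30;0 0 0 0 30"

```text
time_s: 15.4
position: [0.4397, -0.0805, 0.1723]
tcp_rot: [-0.009, -0.691, 0.722, 0.031]
ft_force: [0.8, 1.3, -1.3]
grip_width: 0.475
```

```bash
python3 -c "
from h import *
st()"
```

```text
t 15.4 tcp [ 0.4397 -0.0805  0.1723] tilt [-0.055  0.032] yaw 3.099 j [-0.46 -0.08  1.96  0.01  1.32  2.73] f [ 0.8  1.3 -1.3] g 40.6
```

Request:
servo_tool --rows "2 2 -25 0 30;1 2 -30 0 30;0 0 -30 0 30;0 0 -18 0 30;0 0 -3 0 30"

```text
time_s: 15.9
position: [0.4444, -0.0774, 0.0652]
tcp_rot: [-0.007, -0.69, 0.723, 0.027]
ft_force: [0.0, -0.0, -0.8]
grip_width: 0.474
```

```bash
python3 -c "
from h import *
st(); look('rabbit',(.4455,-.077),z0=.048)"
```

```text
t 15.9 tcp [ 0.4444 -0.0774  0.0652] tilt [-0.047  0.03 ] yaw 3.095 j [-0.45  0.09  2.03  0.01  1.08  2.74] f [ 0.  -0.  -0.8] g 40.4
tcp [ 0.4455 -0.078   0.067 ] jawyaw 3.095 t 16.0
rabbit (array([ 0.4474, -0.0799, -0.2709]), np.float64(0.91))
```

Request:
servo_tool --rows "-1 1 -8 0 30;-1 1 -6 0 30;-1 0 -2 0 30;0 0 -2 0 30"

```text
time_s: 16.4
position: [0.4456, -0.0769, 0.0513]
tcp_rot: [-0.005, -0.69, 0.723, 0.022]
ft_force: [-0.2, 0.6, -1.4]
grip_width: 0.467
```

```bash
python3 -c "
from h import *
st()"
```

```text
t 16.4 tcp [ 0.4456 -0.0769  0.0513] tilt [-0.037  0.026] yaw 3.096 j [-0.44  0.11  2.04  0.01  1.03  2.74] f [-0.2  0.6 -1.4] g 39.9
```

Request:
servo_tool --rows "-2 0 -2 0 30;0 0 -2 0 30"

```text
time_s: 16.6
position: [0.445, -0.0773, 0.05]
tcp_rot: [-0.004, -0.691, 0.723, 0.021]
ft_force: [-9.4, 0.7, 19.5]
grip_width: 0.475
```

Request:
servo_tool --rows "0 0 0 0 85;0 0 0 0 85;0 0 0 0 85;0 0 0 0 85;0 0 10 0 85;0 0 35 0 85;0 0 35 0 85;0 0 35 0 85;0 0 0 0 85"

```text
time_s: 17.5
position: [0.4442, -0.0771, 0.1718]
tcp_rot: [-0.004, -0.69, 0.723, 0.021]
ft_force: [1.3, -1.7, 1.8]
grip_width: 0.998
```

```bash
python3 -c "
from h import *
look('rabbit',(.4455,-.077),save='pics/w9.png');st()"
```

```text
tcp [ 0.4417 -0.076   0.1673] jawyaw 3.095 t 17.6
rabbit (array([ 0.447 , -0.0776, -0.0569]), np.float64(0.953))
t 17.6 tcp [ 0.4417 -0.076   0.1673] tilt [-0.042  0.028] yaw 3.096 j [-0.45 -0.08  1.97  0.01  1.3   2.74] f [ 0.6  0.1 -0.4] g 85.1
```

View pics/w9.png

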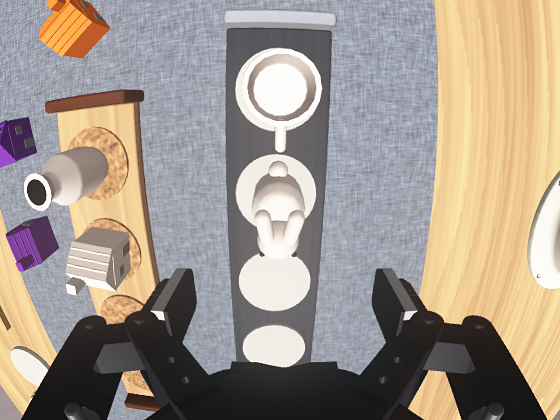

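The rabbit (278,205) stands on the disc second from the right, next to the mug (279,88); both are upright and centred. Vase next, since the half-turned wrist suits it.

Request:
servo_tool --rows "45 -10 2 0 85;45 -10 0 0 85;45 -11 0 0 85;43 -11 0 0 85;0 0 0 0 85;0 0 0 0 85"

```text
time_s: 18.2
position: [0.6153, -0.1148, 0.153]
tcp_rot: [-0.011, -0.69, 0.723, 0.038]
ft_force: [-1.1, 0.3, 0.3]
grip_width: 0.991
```

```bash
python3 -c "
from h import *
look('vase',(.6215,-.118));st()
c=eyes.calibration('top'); eyes.capture('top'); print([fit('top',c,d['mask'],'mug',(.439,-.169)) for d in eyes.masks_of('top','mug')][:2])
print([fit('top',c,d['mask'],'rabbit',(.445,-.077)) for d in eyes.masks_of('top','rabbit')][:2])"
```

```text
tcp [ 0.6145 -0.1146  0.1538] jawyaw 3.095 t 18.3
vase (array([ 0.6224, -0.1191,  0.1944]), np.float64(0.926))
t 18.3 tcp [ 0.6145 -0.1146  0.1538] tilt [-0.068  0.039] yaw 3.096 j [-0.38  0.41  1.45  0.01  1.36  2.8 ] f [-0.2 -0.5  0.3] g 84.9
[]
[]
```

Request:
servo_tool --rows "3 -2 -25 0 85;2 -1 -25 0 85;0 0 -25 0 85;0 0 -18 0 85;0 0 -3 0 85;0 0 0 0 85"

```text
time_s: 19.05
position: [0.6195, -0.1178, 0.0645]
tcp_rot: [-0.008, -0.69, 0.723, 0.031]
ft_force: [0.3, 0.0, 0.5]
grip_width: 0.996
```

```bash
python3 -c "
from h import *
look('vase',(.6215,-.118),save='pics/w10.png');st()"
```

```text
tcp [ 0.6202 -0.118   0.0653] jawyaw 3.095 t 19.15
vase (array([ 0.6225, -0.1187,  0.0491]), np.float64(0.884))
t 19.15 tcp [ 0.6202 -0.118   0.0653] tilt [-0.053  0.033] yaw 3.095 j [-0.38  0.51  1.5   0.01  1.19  2.8 ] f [ 0.2  0.3 -0.1] g 85.3
```

View pics/w10.png

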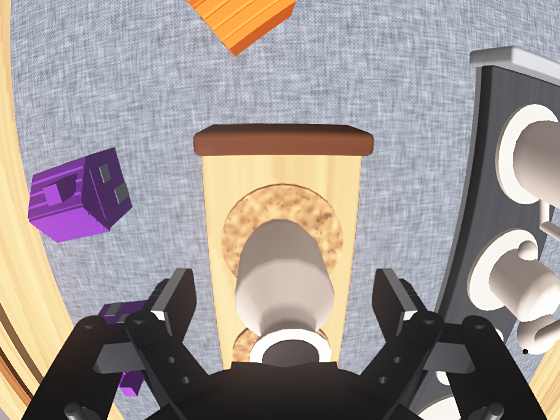

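The vase (belly (284,270), mouth (290,348)) is centred between the pads. Lowering 9 mm and closing.

Request:
servo_tool --rows "0 0 -9 0 85;-1 0 -1 0 30;0 0 0 0 30;0 0 0 0 30;0 0 0 0 30;0 0 0 0 30;0 0 0 0 30;0 0 0 0 30"

```text
time_s: 19.95
position: [0.6212, -0.1189, 0.0583]
tcp_rot: [-0.007, -0.69, 0.723, 0.027]
ft_force: [-0.4, 0.7, -0.2]
grip_width: 0.501
```

```bash
python3 -c "
from h import *
st()"
```

```text
t 19.95 tcp [ 0.6212 -0.1189  0.0583] tilt [-0.047  0.031] yaw 3.095 j [-0.39  0.52  1.5   0.01  1.17  2.8 ] f [-0.4  0.7 -0.2] g 42.7
```

Request:
servo_tool --rows "0 0 20 0 30;0 0 35 0.05 30;0 0 35 0.06 30;0 0 30 0.06 30;-27 37 0 0.06 30;-27 37 0 0.03 30;-27 37 0 0 30;-27 37 0 0 30;-27 37 0 0 30;-25 37 0 0 30;0 0 0 0 30"

```text
time_s: 21.05
position: [0.4517, 0.1094, 0.1797]
tcp_rot: [0.011, 0.78, -0.625, -0.027]
ft_force: [0.8, -0.2, -1.6]
grip_width: 0.501
```

```bash
python3 -c "
from h import *
st()"
```

```text
t 21.05 tcp [0.4517 0.1094 0.1797] tilt [-0.057  0.016] yaw -2.921 j [-0.03 -0.04  1.91  0.01  1.33  2.88] f [ 0.8 -0.2 -1.6] g 42.7
```

Request:
servo_tool --rows "2 -1 -25 0 30;2 -1 -30 0 30;0 0 -30 0 30;0 0 -20 0 30;0 0 -3 0 30"

```text
time_s: 21.55
position: [0.4576, 0.1069, 0.0703]
tcp_rot: [0.01, 0.781, -0.624, -0.024]
ft_force: [-0.6, 0.9, -1.6]
grip_width: 0.502
```

```bash
python3 -c "
from h import *
st(); look('vase',(.457,.107),z0=.05,save='pics/w11.png');st()"
```

```text
t 21.55 tcp [0.4576 0.1069 0.0703] tilt [-0.05   0.015] yaw -2.918 j [-0.04  0.12  1.98  0.01  1.09  2.87] f [-0.6  0.9 -1.6] g 42.9
tcp [0.4591 0.1069 0.0723] jawyaw -2.918 t 21.65
vase (array([0.4605, 0.1056, 0.1019]), np.float64(0.744))
t 21.65 tcp [0.4591 0.1069 0.0723] tilt [-0.047  0.015] yaw -2.918 j [-0.04  0.12  1.98  0.01  1.09  2.87] f [ 0.3  0.1 -0.1] g 42.7
```

View pics/w11.png

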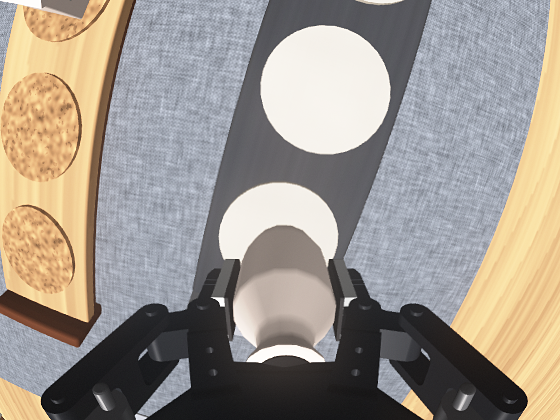

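The vase (284,285) is above the leftmost disc (centre column ~279). Lowering.

Request:
servo_tool --rows "-1 0 -8 0 30;-1 0 -5 0 30;-1 0 -2 0 30"

```text
time_s: 21.95
position: [0.4594, 0.1064, 0.0598]
tcp_rot: [0.007, 0.781, -0.624, -0.02]
ft_force: [-0.6, 0.4, -1.8]
grip_width: 0.503
```

```bash
python3 -c "
from h import *
st()"
```

```text
t 21.95 tcp [0.4594 0.1064 0.0598] tilt [-0.039  0.014] yaw -2.918 j [-0.04  0.14  1.99  0.01  1.05  2.87] f [-0.6  0.4 -1.8] g 43.0
```

Request:
servo_tool --rows "-3 0 -2 0 30;-1 0 -2 0 30;0 0 -1 0 30"

```text
time_s: 22.25
position: [0.457, 0.1063, 0.058]
tcp_rot: [0.006, 0.781, -0.624, -0.018]
ft_force: [-2.5, 0.2, 3.0]
grip_width: 0.501
```

Request:
servo_tool --rows "0 0 -1 0 30;0 0 0 0 85;0 0 0 0 85;0 0 0 0 85;0 0 0 0 85;0 0 10 0 85;0 0 35 0 85;0 0 35 0 85;0 0 35 0 85;0 0 15 0 85;0 0 0 0 85"

```text
time_s: 23.35
position: [0.4559, 0.1064, 0.1957]
tcp_rot: [0.005, 0.782, -0.624, -0.018]
ft_force: [-0.2, -0.8, -1.2]
grip_width: 0.997
```

```bash
python3 -c "
from h import *
look('vase',(.457,.107));st()"
```

```text
tcp [0.4546 0.1065 0.1931] jawyaw -2.918 t 23.45
vase (array([ 0.4592,  0.1061, -0.1077]), np.float64(0.942))
t 23.45 tcp [0.4546 0.1065 0.1931] tilt [-0.038  0.014] yaw -2.917 j [-0.04 -0.07  1.91  0.01  1.34  2.88] f [-0.1 -0.8 -0.3] g 85.3
```

The vase stands on its disc (fit 1 mm off). Turning the wrist back while moving to the white house.

Request:
servo_tool --rows "12 -10 0 0.15 85;12 -10 0 0.15 85;12 -10 0 0.15 85;12 -10 0 0.15 85;12 -10 0 0.15 85;12 -10 0 0.15 85;12 -10 0 0.15 85;12 -10 0 0.15 85;12 -10 0 0.15 85;12 -10 0 0.15 85;12 -10 0 0.15 85;12 -10 0 0.15 85"

```text
time_s: 24.65
position: [0.5886, -0.0156, 0.1677]
tcp_rot: [0.026, 0.973, 0.228, -0.024]
ft_force: [-0.0, -0.6, 1.2]
grip_width: 0.996
```

```bash
python3 -c "
from h import *
st()"
```

```text
t 24.65 tcp [ 0.5886 -0.0156  0.1677] tilt [-0.035 -0.062] yaw -1.11 j [-0.2   0.27  1.59 -0.07  1.3   0.94] f [-0.  -0.6  1.2] g 85.0
```

Request:
servo_tool --rows "5 -3 0 0.15 85;5 -3 0 0.15 85;5 -3 0 0.15 85;5 -3 0 0.15 85;5 -2 0 0.15 85;5 -2 0 0.15 85;0 0 0 0.02 85;0 0 0 0 85"

```text
time_s: 25.45
position: [0.6106, -0.0319, 0.1487]
tcp_rot: [0.026, 0.771, 0.636, -0.022]
ft_force: [-0.4, -1.6, 0.3]
grip_width: 0.997
```

```bash
python3 -c "
from h import *
look('house',(.6205,-.0325),save='pics/w12.png');st()"
```

```text
tcp [ 0.6108 -0.0319  0.1491] jawyaw -0.192 t 25.55
house (array([ 0.6225, -0.0318, -0.1851]), np.float64(0.979))
t 25.55 tcp [ 0.6108 -0.0319  0.1491] tilt [ 0.001 -0.068] yaw -0.191 j [-0.22  0.32  1.57 -0.07  1.23 -0.  ] f [-0.1 -0.4  0.3] g 84.7
```

View pics/w12.png

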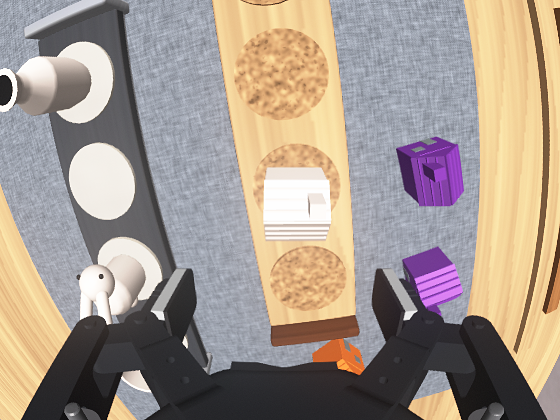

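The white house (297,203) is square with the jaws (yaw −0.19). The purple houses at (430,172) and (432,277) and the orange one at (340,355) are separate. Descending.

Request:
servo_tool --rows "4 -1 -25 0 85;4 -1 -30 0 85;2 0 -25 0 85;0 0 -10 0 85;0 0 0 0 85"

```text
time_s: 26.05
position: [0.6214, -0.0335, 0.0577]
tcp_rot: [0.028, 0.774, 0.633, -0.02]
ft_force: [-0.7, 0.7, -0.3]
grip_width: 0.993
```

```bash
python3 -c "
from h import *
look('house',(.6205,-.0325),save='pics/w13.png');st()"
```

```text
tcp [ 0.6227 -0.0338  0.0597] jawyaw -0.199 t 26.15
house (array([ 0.6223, -0.0322, -0.1983]), np.float64(0.974))
t 26.15 tcp [ 0.6227 -0.0338  0.0597] tilt [ 0.007 -0.07 ] yaw -0.199 j [-0.21  0.45  1.59 -0.08  1.07  0.02] f [0.7 0.5 0.7] g 84.8
```

Request:
servo_tool --rows "-1 0 -12 0 85;-1 0 -10 0 85;-1 0 0 0 30;0 0 0 0 30;0 0 0 0 30;0 0 0 0 30;0 0 0 0 30;0 0 0 0 30;0 0 0 0 30"

```text
time_s: 27.05
position: [0.622, -0.0343, 0.0405]
tcp_rot: [0.032, 0.774, 0.632, -0.017]
ft_force: [-0.1, -0.1, 0.2]
grip_width: 0.516
```

```bash
python3 -c "
from h import *
st()"
```

```text
t 27.05 tcp [ 0.622  -0.0343  0.0405] tilt [ 0.013 -0.071] yaw -0.199 j [-0.22  0.48  1.61 -0.08  1.03  0.02] f [-0.1 -0.1  0.2] g 44.1
```

Request:
servo_tool --rows "0 0 20 0 30;0 0 35 0 30;0 0 35 0 30;0 0 20 0.04 30;-42 12 0 0.04 30;-42 12 0 0.04 30;-42 12 0 0 30;-40 11 0 0 30;0 0 0 0 30"

```text
time_s: 27.95
position: [0.4476, 0.0142, 0.1509]
tcp_rot: [0.031, 0.733, 0.679, -0.017]
ft_force: [0.0, -0.4, -1.7]
grip_width: 0.51
```

```bash
python3 -c "
from h import *
st()"
```

```text
t 27.95 tcp [0.4476 0.0142 0.1509] tilt [ 0.017 -0.069] yaw -0.075 j [-0.19 -0.11  2.04 -0.07  1.18 -0.09] f [ 0.  -0.4 -1.7] g 43.5
```

Request:
servo_tool --rows "2 -1 -25 0 30;1 -1 -30 0 30;0 0 -25 0 30;0 0 -10 0 30;0 0 -2 0 30"

```text
time_s: 28.45
position: [0.453, 0.0118, 0.0589]
tcp_rot: [0.035, 0.733, 0.679, -0.014]
ft_force: [-0.5, -0.4, -0.8]
grip_width: 0.508
```

```bash
python3 -c "
from h import *
look('house',(.452,.0147),z0=.053,save='pics/w14.png');st()"
```

```text
tcp [0.4537 0.0117 0.0601] jawyaw -0.076 t 28.55
house (array([ 0.454 ,  0.014 , -0.0854]), np.float64(0.971))
t 28.55 tcp [0.4537 0.0117 0.0601] tilt [ 0.028 -0.071] yaw -0.075 j [-0.2   0.05  2.09 -0.08  0.96 -0.08] f [ 0.1  0.4 -1.1] g 43.6
```

View pics/w14.png

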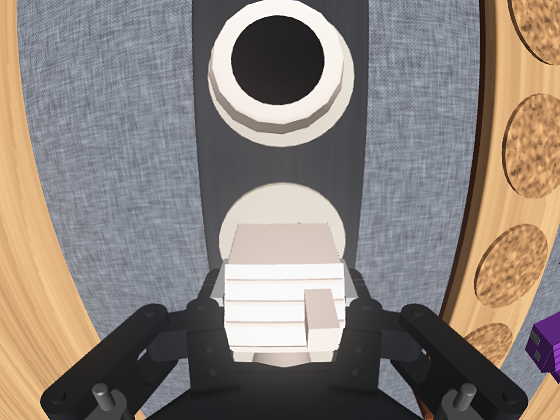

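The house (285,285) is above its disc (centre column 282), with the vase at (280,70) standing upright. Lowering.

Request:
servo_tool --rows "-1 1 -9 0 30;-1 0 -6 0 30;-1 0 -2 0 30;-1 0 -2 0 30"

```text
time_s: 28.95
position: [0.4529, 0.0121, 0.0432]
tcp_rot: [0.039, 0.733, 0.679, -0.012]
ft_force: [0.6, -0.9, -1.6]
grip_width: 0.512
```

```bash
python3 -c "
from h import *
st()"
```

```text
t 28.95 tcp [0.4529 0.0121 0.0432] tilt [ 0.035 -0.073] yaw -0.075 j [-0.2   0.07  2.11 -0.08  0.92 -0.07] f [ 0.6 -0.9 -1.6] g 43.8
```

Request:
servo_tool --rows "-2 0 -2 0 30;-1 0 -2 0 30;0 0 -1 0 30"

```text
time_s: 29.25
position: [0.4507, 0.0121, 0.0406]
tcp_rot: [0.039, 0.733, 0.679, -0.012]
ft_force: [-5.5, 1.6, 10.4]
grip_width: 0.511
```

Contact at 10 N. Releasing and rising.

Request:
servo_tool --rows "0 0 0 0 85;0 0 0 0 85;0 0 0 0 85;0 0 0 0 85;0 0 10 0 85;0 0 35 0 85;0 0 35 0 85;0 0 35 0 85;0 0 40 0 85;0 -30 40 0 85;0 0 0 0 85"

```text
time_s: 30.35
position: [0.4482, -0.0174, 0.2461]
tcp_rot: [0.04, 0.732, 0.68, -0.011]
ft_force: [1.3, 0.4, -0.4]
grip_width: 0.997
```

Request:
servo_tool --rows "20 -45 0 0 85;20 -45 0 0 85;20 -45 0 0 85;20 -45 0 0 85;20 -45 0 0 85;20 -45 0 0 85;0 0 0 0 85"

```text
time_s: 31.05
position: [0.5683, -0.2909, 0.2473]
tcp_rot: [0.041, 0.731, 0.681, -0.009]
ft_force: [-1.7, 0.8, -0.3]
grip_width: 0.992
```

Run:
```python
from h import *
st()
K=dict(vase=(.4582,.1066),house=(.452,.0147),rabbit=(.4455,-.0769),mug=(.4389,-.1687))
for n in("top","scene"):
    im=eyes.capture(n); c=eyes.calibration(n); cv2.imwrite(f"pics/{n}_end.png",im)
    for t in K:
        R=[fit(n,c,d["mask"],t,K[t]) for d in eyes.masks_of(n,t)[:4]]
        print(n,t,K[t],max(R,key=lambda r:r[1]) if R else None)
a=cv2.imread("pics/top_end.png")[120:310,90:480]; b=cv2.imread("pics/scene_end.png")[90:310,130:470]
a=cv2.resize(a,(620,302)); b=cv2.resize(b,(450,290)); o=np.zeros((594,620,3),np.uint8); o[:302]=a; o[304:594,:450]=b; cv2.imwrite("pics/end.png",o)
```

```text
t 31.05 tcp [ 0.5683 -0.2909  0.2473] tilt [ 0.043 -0.073] yaw -0.07 j [-0.65  0.26  1.45 -0.03  1.35 -0.57] f [-1.7  0.8 -0.3] g 84.7
top vase (0.4582, 0.1066) (array([0.4547, 0.1068, 0.0767]), np.float64(0.962))
top house (0.452, 0.0147) (array([ 0.4489,  0.0165, -0.0848]), np.float64(0.957))
top rabbit (0.4455, -0.0769) (array([ 0.4434, -0.0759, -0.0084]), np.float64(0.963))
top mug (0.4389, -0.1687) (array([ 0.4379, -0.167 , -0.0526]), np.float64(0.897))
scene vase (0.4582, 0.1066) (array([ 0.4553,  0.1048, -0.0751]), np.float64(0.904))
scene house (0.452, 0.0147) (array([0.4466, 0.0123, 0.089 ]), np.float64(0.887))
scene rabbit (0.4455, -0.0769) (array([ 0.4414, -0.0818, -0.0792]), np.float64(0.931))
scene mug (0.4389, -0.1687) (array([ 0.4367, -0.1707, -0.1268]), np.float64(0.924))
```

View pics/end.png

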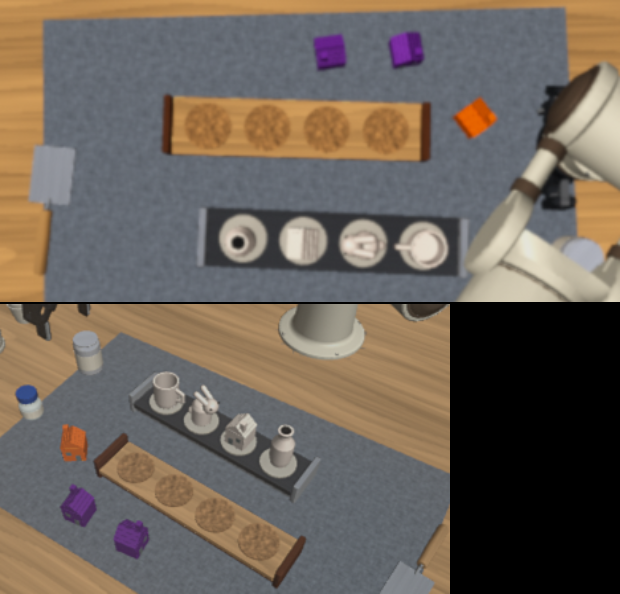

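All four pieces stand upright and centred: vase, house, rabbit, mug from left to right. The bystanders are untouched and the gripper is clear, so I'm handing in.

```bash
python3 -c "
from rig import robot
print(robot.sign_off())"
```

```text
the job is handed in; nothing more can be done
None
```

All four white pieces now stand upright on the kiln rack in reverse order. From the robot's left they are vase, house, rabbit and mug; on the drying rack they were mug, rabbit, house and vase. I handed the job in at about 31 s of the 109 s allowed.

- **Placing:** The last top picture puts each piece about 2–4 mm from the middle of its disc. Each was lowered until it touched; the highest wrist force I read was about 29 N, when setting down the mug.
- **Left alone:** The paint jar, can, plaster knife and the orange and purple houses look untouched, and the gripper was well clear at hand-in.
- **Disagreements:** The scene camera put the pieces up to about 6 mm from disc middle. I trusted the top camera, because it also located the discs. Silhouette fits of yaw were unreliable for round or partly hidden pieces.
- **Tool tilt:** The tool picked up a tilt of up to about 0.09 rad as it moved. I flipped it with a half turn of the wrist and found no harm to the placings.

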